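# Take a contact temperature reading on a radio's power transistor

## Robot

A 7-joint arm with a two-finger parallel gripper is mounted at the origin on the work surface. World frame = base frame: x ahead of the robot, y to its left, z up, the work surface at z = 0. Lengths are in m, angles in rad, forces in N, time in s.
With the tool pointing down it reaches from about 0.4 to 0.875 m from the base axis. Payload 19.3 kg.
Tool frame: the origin (TCP) lies between the finger pads; the fingertips stand 17 mm ahead of it and the grasp point (between the pads) lies 2 mm behind it; z points along the fingers, y is the line along which they close (so a half turn about z gives the same grasp; the last joint's range is limited). The gripper opens to 85 mm and grips with 20 to 120 N. Pads are 22 mm wide; open, the fingers measure 114 mm over their backs; the gripper's body (76 mm by 85 mm) begins 54 mm behind the grasp point. The pads swing forward as they close: fully open they stand 13 mm farther back than shut.
Start: joints at [1.25, 0.521, -0.036, 1.599, 0.021, 1.021, -0.113], TCP at [0.155, -0.605, 0.221] pointing down, gripper open.
Joint ranges: [-2.91, 2.91], [-0.3, 2.13], [-1.5, 1.42], [0.17, 2.43], [-1.26, 4.41], [0.16, 1.93], [-2.52, 2.52]. Speed limits (rad/s): [1.89, 1.89, 2.39, 2.39, 3.01, 3.01, 3.01].

## Interface

Orientations are given as [roll, pitch, yaw] about the fixed x, y, z axes, in that order (R = Rz(yaw) Ry(pitch) Rx(roll)).
In Python, from workcell import bot gives the robot as it stands.
- The arm moves only by the shell command python3 -m inch 'ROWS' [FORCE]. ROWS is JSON, a list of rows, each a list of 7 numbers: the shift along the tool's x, y, z in units of 200 mm (1.0 is 200 mm), then the turn, a rotation vector about the tool's x, y, z in units of 90 degrees (1.0 is 90 degrees), then the opening, from 0 (shut) to 1 (fully open). In form: [[x, y, z, rx, ry, rz, grip], ...]. A call has 1 to 20 rows; each row is the pose to reach, as a shift and turn from the pose commanded when the call began, along the tool's axes at that moment; what a row does not reach only later rows make up. A row lasts 1/8 s, in which the tool goes at most 62.5 mm and 10.7 degrees, less where a joint would pass 70% of its speed; a pose out of reach is approached as far as the arm can. A call with a number of a shift or a turn outside -1 to 1 is refused whole. A call with a gripper value outside its range is refused whole. The fingers move at their own pace and stop on an object; FORCE is the grip in N (left out, the last holds). Time passes only in rows, so rows that repeat a pose let the fingers close. It gives the time, the measured TCP pose, the force, the opening and the grip force at its end, in the units of the state.
- bot.observe(): the state, without advancing time (a new reading comes with each control period).
- bot.grab_frame(name): name is "scene" or "top" or "wrist"; returns a dict with "img" (384x512x3 uint8, red, green, blue), "z_map" (384x512 float32, m along the optical axis (not along the pixel's ray), 0 where there is no reading), "vfov" (degrees; the focal length in pixels is half the picture's height over the tangent of half this angle, whatever the lens; pixels are square), "cx", "cy" (the principal point, pixels), "distortion" ([k1, k2, p1, p2, k3] as OpenCV has them; the pictures are not rectified), "rvec" (rotation vector, rad) and "tvec" (3), from world to camera coordinates, as OpenCV has them. Camera axes: x right, y down, z forward; pixel columns grow to the right and rows downward; lengths in m; the calibration is good to about 2 mm. A picture is of the moment at which its call begins.
- bot.job_done(): hands the job in; it is judged then, once.
The state is a dict: "clock": time; "qpos": joint angles; "qd": joint speeds; "joint_efforts": joint torques, N m; "position": TCP position; "tool_rot": TCP orientation; "force": force on the tool from outside, world axes, zero at the start; "moment": the same for the moment, N m; "grip_width": finger opening in m; "finger_force": force on a finger pad.
Only numpy, scipy, OpenCV 4.12 (cv2) and the standard library are available. Lean on these libraries where they do the work, as an engineer would, in place of code of your own. Each camera call takes 0.05 s, during which the arm holds its last target. There are 200 camera calls.

## Task

Turn the selector on the bench thermometer to the thermometer symbol, the third of its four clicks, and then take the bent probe from its stand and hold its sprung nose squarely on the middle of the round metal transistor can on the radio's propped-up board, pressed gently so that the nose is about half-way in, and quite still for at least two seconds. Then lay the probe back in both forks of its stand the way it lay, and let go. Leave everything else where it is, and do not push the board down.

Things in the scene. Friction and masses are not known exactly. Their poses are not given: they have to be found in the camera images.
- meter: bench thermometer: fixed grey box 150 (x) x 140 (y) x 52 mm tall, display on top at the +x side; origin at the centre of its underside. A selector stands on its top at x = -25 mm, y = 0. White marks round it: plain dots at clicks one, two and four, a thermometer symbol (bulb and stem) at click three.
- dial (a joint): selector angle in rad, growing clockwise seen from above; sprung detents at 0, 0.5, 1.0 and 1.5, the third (1.0) being the thermometer symbol. It starts at the first or the second, and snaps into the nearest click when let go; it takes up to about 0.1 N m to turn.
- dial_grip (a point): point to grip, on the selector's axis, 83 mm above the table. The grip is a bar 40 mm long, 13 mm thick, 32 mm tall (its top 9 mm above this point) over a disc 42 mm across, 8 mm tall. x lies along the bar (its white pointer line is at the -x end), y across it, z up; the frame turns with the selector.
- stand: fixed probe stand; origin at the centre of its underside; base 130 (x) x 100 x 12 mm; two upright forks at x = -50 and +50 mm, each 10 mm thick (x) and 52 mm wide (y), with a slot along x, 32 mm wide; slot floor at 110 mm, tops of the fork ears at 130 mm.
- probe: bent contact thermometer, loose, 120 to 210 g; origin at the middle of its box-shaped handle (it balances there), 150 (x) x 24 (y) x 28 mm (z up), to be gripped across y between the forks. At its +x end a stem 10 to 16 mm thick runs forward and down, 60 degrees below x. At the start it lies in both forks, x along the stand's x, origin 124 mm above the table.
- nose_tip (a point): centre of the probe's flat nose face (13 mm across), on the probe at (127.5, 0, -103.6) mm with the nose out; z points out of the nose, in the probe's frame along (0.5, 0, -0.866); y is the probe's y. The nose is sprung: it slides up to 12 mm into the stem at 0.35 N per mm, so half-way in takes about 2 N, and then stops hard.
- radio: fixed, opened table radio: case 220 (x) x 260 (y) x 50 mm tall, front panel 70 mm tall at its -y side; origin at the centre of its underside. A board, 120 x 140 mm, hinged along y at x = -60, z = 52 mm, is propped up: its +x side is raised by 25 to 48 degrees, so its parts face up and to the radio's -x side. The hinge is stiff (yields at 40 N).
- mount (a point): point on the board's surface on the transistor can's axis, 70 mm from the hinge; z: board's normal and can's axis, x: up the slope, y: along the hinge. The can is a steel cylinder 25 mm across on packing: its flat top stands 16 to 36 mm above this point along z; feel for it. Two capacitors, 26 mm tall, stand at y = -52 and +52 mm.
- screwdriver: bystander: screwdriver lying between the meter and the stand, 170 mm long, along its x
- spool: bystander: spool of solder, 50 mm across, 36 mm tall; origin at the centre of its underside
- spraycan: bystander: aerosol can, 52 mm across, 170 mm tall; origin at the centre of its underside
- tray: bystander: white parts tray 90 x 130 x 30 mm; origin at the centre of its underside
- mug: bystander: mug, 76 mm across, 90 mm tall; origin at the centre of its underside
- oldknob: bystander: loose round radio knob, 36 mm across, 14 mm tall; origin at the centre of its underside
- capacitor: bystander: loose block capacitor 30 x 14 x 20 mm; origin at the centre of its underside
Things that resemble listed ones, but are neither listed nor needed, are in the scene too. There is more than one size of the probe; the job needs the middle-sized. What is shaped like the meter but turquoise is not meant.

How it is judged:
On the way, in this order (a step that is already met when the one before it is completed fails the run):
1. the selector is at the third click (value of joint dial between 0.85 and 1.15 rad), for 0.3 s.
2. the nose is held squarely on the can, gently pressed and still, for two seconds (with the selector still at the third click) (all of step 1 and contact force between probe and radio between 1 and 3.3 N and x of nose_tip in the frame of mount between -0.009 and 0.009 m and y of nose_tip in the frame of mount between -0.009 and 0.009 m and z of nose_tip in the frame of mount between 0.013 and 0.039 m and angle between the z axis of nose_tip and the z axis of mount, either way round below 0.2 rad and linear speed of probe below 0.02 m/s and angular speed of probe below 0.2 rad/s), for 1.8 s.
At the end, for the whole second after the job is handed in: The selector is within 0.15 rad of the third click; the probe lies at rest in both forks of its stand, handle level (within 7 degrees), stem hanging down past the stand's +x end as at the start, its origin within 22 mm of the stand's middle along the slot; the board is where it was (within 6 mm) (all of step 1 and x of probe in the frame of stand between -0.022 and 0.022 m and y of probe in the frame of stand between -0.008 and 0.008 m and z of probe in the frame of stand between 0.119 and 0.129 m and angle between the x axis of probe and the x axis of stand, either way round below 0.15 rad and angle between probe's own z axis and vertical below 0.12 rad and x of nose_tip in the frame of stand above 0.08 m and linear speed of probe below 0.02 m/s and distance of mount from where it was at the start of the episode below 0.006 m); the robot touches nothing.
It fails at once if the probe is pressed hard on the radio (over 15 N) (contact force between probe and radio above 15 N).
It fails at once if the board is pushed down (its middle moved by over 8 mm) (distance of mount from where it was at the start of the episode above 0.008 m).
It fails at once if a bystander is moved by more than 25 mm (distance of screwdriver from where it was at the start of the episode above 0.025 m or distance of spool from where it was at the start of the episode above 0.025 m or distance of spraycan from where it was at the start of the episode above 0.025 m or distance of tray from where it was at the start of the episode above 0.025 m or distance of mug from where it was at the start of the episode above 0.025 m or distance of oldknob from where it was at the start of the episode above 0.025 m or distance of capacitor from where it was at the start of the episode above 0.025 m).
It also fails if it takes over 62 s, if anything falls off the work surface, if the arm or the gripper's body presses on something with over 40 N, if the wrist force passes 120 N, or if a joint passes its speed limit or range.

## Working session

There is one attempt and no reset: what is moved stays moved. The work goes in short steps, Python scripts to look and compute and a shell command to move; the robot and the scene stay as the last step left them, time stands still between calls to the robot, and variables do not carry over. Pictures are saved under pics/ and viewed, at most 10 in all, crops included, and the job is handed in when it is done.

```bash
mkdir -p pics; ls; cat > h.py <<'E'
import numpy as np, cv2, pickle
from scipy.spatial.transform import Rotation as Ro
from workcell import bot
def grab(n, tag):
    f=bot.grab_frame(n); pickle.dump(f,open(f'pics/{tag}.pkl','wb')); cv2.imwrite(f'pics/{tag}.png',f['img'][:,:,::-1]); return f
def load(tag): return pickle.load(open(f'pics/{tag}.pkl','rb'))
def K(f):
    h=f['img'].shape[0]; F=h/2/np.tan(np.radians(f['vfov'])/2)
    return np.array([[F,0,f['cx']],[0,F,f['cy']],[0,0,1.]])
def rt(f):
    R=cv2.Rodrigues(np.array(f['rvec'],float))[0]; return R,np.array(f['tvec'],float).ravel()
def und(f,uv): return cv2.undistortPointsIter(np.array(uv,float).reshape(-1,1,2),K(f),np.array(f['distortion'],float),None,None,(3,50,1e-9)).reshape(-1,2)
def onz(f,uv,z):
    R,t=rt(f); n=und(f,uv); d=np.c_[n,np.ones(len(n))]@R; c=-R.T@t
    return c+d*((z-c[2])/d[:,2])[:,None]
def cloud(f):
    h,w=f['z_map'].shape; v,u=np.mgrid[:h,:w]; n=und(f,np.c_[u.ravel(),v.ravel()])
    z=f['z_map'].ravel(); R,t=rt(f); p=(np.c_[n*z[:,None],z]-t)@R
    p[z==0]=np.nan; return p.reshape(h,w,3)
def proj(f,P): return cv2.projectPoints(np.array(P,float).reshape(-1,3),np.array(f['rvec'],float),np.array(f['tvec'],float),K(f),np.array(f['distortion'],float))[0].reshape(-1,2)
def tool():
    s=bot.observe(); return np.array(s['position']),Ro.from_euler('xyz',s['tool_rot']),s
E
python3 - <<'E'
from h import *
a=grab('top','t0');b=grab('scene','s0')
p,R,s=tool();print(s)
for f in(a,b):
    Rr,t=rt(f);print(-Rr.T@t,f['vfov'],f['distortion'])
E
```

```text
pics
{'clock': 0.1, 'qpos': array([ 1.24977806,  0.52197156, -0.0363571 ,  1.5999425 ,  0.02121943,
        1.02113097, -0.11282753]), 'qd': array([-0.00060692, -0.00098555,  0.00091422, -0.0027845 ,  0.00153752,
       -0.00028846, -0.00180221]), 'joint_efforts': array([ 3.62982333e-03, -9.28495717e+01,  1.98395468e+00, -3.70535016e+01,
        1.80340855e-02,  5.32426915e-03, -3.32297202e-05]), 'position': array([ 0.15501994, -0.60513754,  0.22077533]), 'tool_rot': array([-3.14052879e+00,  7.75789248e-05,  2.50815534e-01]), 'force': array([ 0.87322275,  0.05574176, -0.42932925]), 'moment': array([-0.02481659, -0.02719507, -0.02618133]), 'finger_force': 0.0, 'grip_width': 0.08535257556406808}
[ 0.40649467 -0.11574618  1.41863305] 46.1290676960869 [0.00350648 0.         0.         0.         0.        ]
[1.48748988 0.30659167 0.78607593] 50.63065144365147 [0.03455031 0.         0.         0.         0.        ]
```

View pics/t0.png

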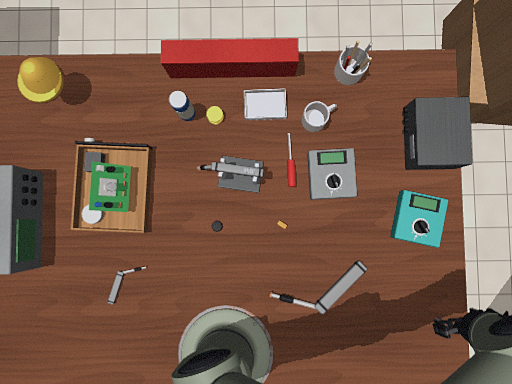

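View pics/s0.png

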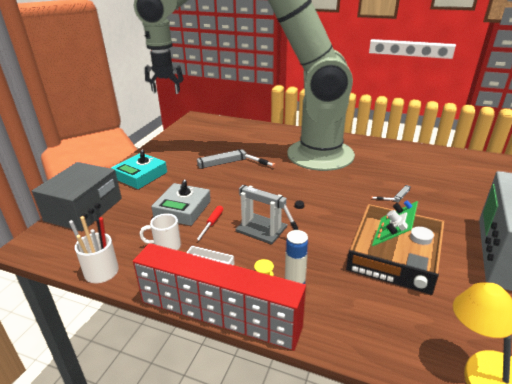

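The top view shows the grey meter at (332,174) with its selector at (333,182), the stand with the probe at (240,174) and its stem pointing left (+y), and the radio at (113,188). The scene view agrees with this. Next I'll zoom in and measure.

```bash
python3 - <<'E'
from h import *
f=load('t0');im=f['img'][:,:,::-1];P=cloud(f)
A=cv2.resize(im[150:210,300:365],(400,369),interpolation=cv2.INTER_CUBIC)
B=cv2.resize(im[140:200,195:270],(400,320)[:2],interpolation=cv2.INTER_CUBIC)
C=cv2.resize(im[135:240,65:160],(400,442),interpolation=cv2.INTER_CUBIC)
o=np.zeros((600,800,3),np.uint8);o[:369,:400]=A;o[:320,400:]=B
o2=cv2.resize(im[155:220,80:140],(258,280),interpolation=cv2.INTER_CUBIC);o[320:,400:658]=o2
cv2.imwrite('pics/c0.png',o)
def box(m,name):
    m=m.astype(np.uint8);n,l,st,c=cv2.connectedComponentsWithStats(m)
    for i in range(1,n):
        if st[i,4]>25:
            q=P[l==i];r=cv2.minAreaRect(q[:,:2].astype(np.float32)*1000);print(name,st[i],q.mean(0).round(4),np.round(r[0],1),np.round(r[1],1),round(r[2],1))
Z=P[:,:,2];v,u=np.mgrid[:384,:512]
box((abs(Z-.052)<.006)&(u>295)&(u<365)&(v>140)&(v<210),'metertop')
box((Z>.068)&(u>295)&(u<365)&(v>160)&(v<210),'dial')
w=(u>195)&(u<275)&(v>140)&(v<205)
box((abs(Z-.138)<.006)&w,'handle');box((Z>.115)&w,'all hi');box((abs(Z-.012)<.006)&w,'base')
w=(u>65)&(u<160)&(v>135)&(v<240)
box((abs(Z-.05)<.006)&w,'case');
g=(f['img'][:,:,1].astype(int)-f['img'][:,:,0]>40)&w
q=P[g];c=q.mean(0);U,S,V=np.linalg.svd(q-c);print('board',c,V)
E
```

```text
metertop [ 309  148   48   51 1966] [ 0.5505 -0.3323  0.0524] [ 549.7 -332.8] [150.  140.1] 2.3
dial [331 174   9  14  73] [ 0.524  -0.3325  0.089 ] [ 524.3 -333.6] [39.3 13.5] 17.2
handle [211 162  53  15 425] [ 0.556  -0.0478  0.1382] [556.5 -46.8] [148.9  24.6] 81.3
all hi [211 158  53  19 513] [ 0.5566 -0.0455  0.1366] [562.1 -45.3] [151.4  51.7] 88.4
base [222 155  41  13 247] [ 0.5942 -0.057   0.0124] [594.2 -56.1] [128.3  24.1] 82.0
base [218 173  43  20 526] [ 0.5282 -0.0474  0.0124] [530.3 -45.6] [129.5  48.3] 80.9
case [ 71 144  79  89 569] [0.5399 0.3533 0.0502] [514.2 346.5] [224.7 260.4] 86.7
case [ 84 152  18  19 190] [0.6023 0.4043 0.048 ] [596.9 400.3] [51.2 57.4] 87.7
case [ 84 228  56   4  91] [0.3861 0.3408 0.0511] [386.  340.4] [165.9   5. ] 86.7Traceback (most recent call last):
  File "<stdin>", line 22, in <module>
    u, s, vh = gufunc(a, signature=signature)
               ~~~~~~^^^^^^^^^^^^^^^^^^^^^^^^
    raise LinAlgError("SVD did not converge")
numpy.linalg.LinAlgError: SVD did not converge
```

View pics/c0.png

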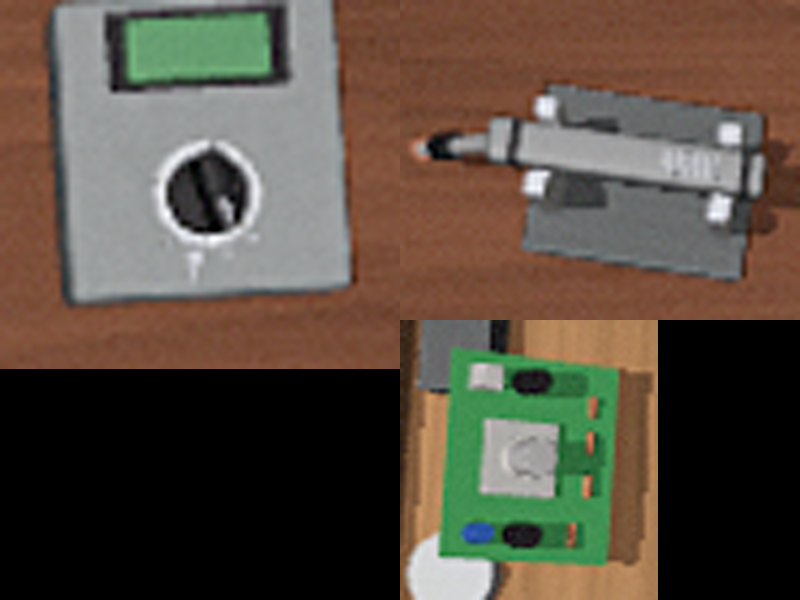

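The crops show the selector's pointer at crop (235,215), on the second dot. The thermometer symbol is at crop (195,265), one click clockwise. The can is near the middle of the tilted board, and the probe lies in both forks. Next come the board plane, the can and the stand frame.

```bash
python3 - <<'E'
from h import *
f=load('t0');P=cloud(f);v,u=np.mgrid[:384,:512]
sym=onz(f,[[300+195/6.154,150+265/6.154]],.052)[0];d=sym[:2]-[.5247,-.3338];print('symbol az',np.degrees(np.arctan2(d[1],d[0])),np.hypot(*d))
w=(u>195)&(u<275)&(v>140)&(v<205)
q=P[w&(abs(P[:,:,2]-.012)<.006)];r=cv2.minAreaRect(q[:,:2].astype(np.float32)*1000);print('base',r)
q=P[w&(abs(P[:,:,2]-.130)<.004)];print('ears n',len(q));
I=f['img'].astype(int);w=(u>82)&(u<140)&(v>155)&(v<220)
g=(I[:,:,1]-I[:,:,0]>50)&(I[:,:,1]-I[:,:,2]>40)&w&(P[:,:,2]>0)
q=P[g]
for k in range(5):
    A=np.c_[q[:,:2],np.ones(len(q))];c=np.linalg.lstsq(A,q[:,2],rcond=None)[0];e=A@c-q[:,2];q=q[abs(e)<max(.003,2*e.std())]
n=np.array([-c[0],-c[1],1]);n/=np.linalg.norm(n);print('board n',n,'tilt',np.degrees(np.arccos(n[2])),'az',np.degrees(np.arctan2(n[1],n[0])),e.std(),len(q))
ex=np.array([0,0,1])-n[2]*n;ex/=np.linalg.norm(ex);ey=np.cross(n,ex);print('ex az',np.degrees(np.arctan2(ex[1],ex[0])))
o=q.mean(0);L=np.c_[(q-o)@ex,(q-o)@ey]*1000;R=cv2.minAreaRect(L.astype(np.float32));print('board rect',R)
# hinge from radio pose
for yaw in(86.7,):
    a=np.radians(yaw);rx=np.array([np.cos(a),np.sin(a),0]);h=np.array([.5142,.3465,.052])-.06*rx
    m=h+.07*ex;print('hinge',h,'dist to plane',(h-o)@n,'mount(case)',m)
h=P[w];d=(h-o)@n;s=np.c_[(h-o)@ex,(h-o)@ey,d]*1000
ctr=o+ex*R[0][0]/1000+ey*R[0][1]/1000;print('board centre',ctr,'mount(board)',ctr+.01*ex)
M=ctr+.01*ex
t=np.c_[(h-M)@ex,(h-M)@ey,d]*1000;k=(abs(t[:,0])<25)&(abs(t[:,1])<25)&(t[:,2]>6)
np.set_printoptions(suppress=True,precision=1)
print(t[k][np.argsort(t[k][:,2])][::-3])
E
```

```text
symbol az 171.57025180866432 0.03708724079556333
base ((560.1820068359375, -32.534698486328125), (244.9974822998047, 199.784423828125), 89.7990951538086)
ears n 78
board n [-0.04207182 -0.69942872  0.71346298] tilt 44.48262389897089 az -93.4422906765274 0.0027298444058479554 1064
ex az 86.5577093234726
board rect ((-0.632354736328125, -0.7043304443359375), (121.5520248413086, 139.07794189453125), 0.2152351438999176)
hinge [0.51074616 0.28659949 0.052     ] dist to plane -0.0008627750660084707 mount(case) [0.51374486 0.33645179 0.1010485 ]
board centre [0.5128624  0.32982389 0.09570822] mount(board) [0.51329079 0.33694565 0.10271515]
[[  5.7   5.6  38.1]
 [ -0.3  -6.5  36.5]
 [  5.1  -6.   35.2]
 [  4.2   2.5  34.6]
 [ -2.5   7.7  34.2]
 [  0.6   5.1  33.9]
 [  4.6  -9.   33.6]
 [  1.1  -3.5  33.5]
 [-11.7   1.1  33.2]
 [  3.4  -0.5  32.5]
 [ -6.   -1.3  31.9]
 [ -9.4   1.3  31.6]
 [  9.   -2.9  31.3]
 [  1.7  10.9  30.7]
 [ -4.6  10.4  30.4]
 [  4.6   8.2  30. ]
 [  7.6   5.6  29.6]
 [ -1.8   7.7  29.4]
 [-10.   -7.5  29.1]
 [  6.7   8.4  28.2]
 [  8.2   8.4  25. ]
 [ 10.6   2.8  22.7]
 [  7.5  -9.1  20.9]
 [ 11.6   2.8  18.5]
 [ 11.5  -3.   17.4]
 [ 12.4   8.6  14.7]
 [  6.6  -9.4  12.7]
 [  0.7  19.3  11. ]
 [-22.2 -15.1   9.8]
 [  0.2  13.3   9. ]
 [ 10.6  -6.2   8.7]
 [-21.9  14.5   8.5]
 [ -1.   24.9   8.3]
 [ 17.6 -23.    8. ]
 [ 16.2  -5.7   7.9]
 [-16.   15.    7.8]
 [ -4.8 -13.5   7.4]
 [ 22.   -8.1   7. ]
 [ 22.3 -13.9   6.7]
 [ 14.2  14.4   6.6]
 [  8.2  11.    6.4]
 [ 21.5  -5.3   6.2]
 [  0.7 -13.    6.1]
 [-11.4 -17.1   6. ]]
```

```bash
cat >> h.py <<'E'
def plan(pos,Rt,p0=None,R0=None):
    p,R,s=tool()
    if p0 is not None: p=np.array(p0)
    if R0 is not None: R=R0
    d=R.inv().apply(np.array(pos)-p)/.2; r=(R.inv()*Rt).as_rotvec()/(np.pi/2)
    print('row',np.round(np.r_[d,r],4).tolist())
def down(yawdeg): # tool x at azimuth yaw, tool z down
    return Ro.from_euler('xyz',[np.pi,0,np.radians(yawdeg)])
E
python3 - <<'E'
from h import *
plan([.5247,-.3338,.16],down(17.2));plan([.5247,-.3338,.083],down(17.2))
E
```

```text
row [2.1273, -0.8552, 0.3046, -0.0007, 0.0, -0.0314]
row [2.1273, -0.8547, 0.6896, -0.0007, 0.0, -0.0314]
```

```bash
python3 -m inch '[[0.3,-0.12,0,0,0,0,1],[0.6,-0.24,0,0,0,0,1],[0.9,-0.36,0,0,0,0,1],[1,-0.4,0,0,0,0,1]]' 40
python3 -m inch '[[0.3,-0.12,0,0,0,0,1],[0.6,-0.24,0,0,0,0,1],[0.9,-0.36,0.15,0,0,0,1],[1,-0.4,0.3,0,0,0,1],[1,-0.4,0.3,0,0,0,1]]'
python3 - <<'E'
from h import *
plan([.5247,-.3338,.083],down(17.2))
E
```

```text
clock: 0.6
position: [0.3319, -0.4757, 0.2212]
tool_rot: [-3.141, -0.001, 0.255]
force: [-0.4, -0.5, -0.7]
grip_width: 0.0855
finger_force: 0.0
clock: 1.23
position: [0.5037, -0.3479, 0.1584]
tool_rot: [-3.138, 0.002, 0.255]
force: [-1.2, -1.1, 0.8]
grip_width: 0.0851
finger_force: 0.0
row [0.1201, -0.0403, 0.377, -0.0026, 0.0014, -0.0287]
```

```bash
python3 -m inch '[[0.127,-0.055,0.2,0,0,-0.03,1],[0.127,-0.055,0.39,0,0,-0.03,1],[0.127,-0.055,0.39,0,0,-0.03,1],[0.127,-0.055,0.39,0,0,-0.03,0],[0.127,-0.055,0.39,0,0,-0.03,0],[0.127,-0.055,0.39,0,0,-0.03,0],[0.127,-0.055,0.39,0,0,-0.03,0],[0.127,-0.055,0.39,0,0,-0.03,0],[0.127,-0.055,0.39,0,0,-0.03,0]]'
```

```text
clock: 2.35
position: [0.5247, -0.3342, 0.0833]
tool_rot: [-3.142, 0.0, 0.298]
force: [-0.5, 0.1, 0.1]
grip_width: 0.0001
finger_force: 0.0
```

```bash
python3 - <<'E'
from h import *
a=grab('wrist','w1');b=grab('scene','s1');t=grab('top','t1')
o=np.zeros((560,800,3),np.uint8)
o[:300,:400]=cv2.resize(a['img'][:,:,::-1],(400,300))
o[:300,400:]=cv2.resize(b['img'][150:250,130:263,::-1],(400,300),interpolation=cv2.INTER_CUBIC)
o[300:,:347]=cv2.resize(t['img'][150:210,290:370,::-1],(347,260),interpolation=cv2.INTER_CUBIC)
cv2.imwrite('pics/c1.png',o)
E
```

```text
(no output)
```

View pics/c1.png

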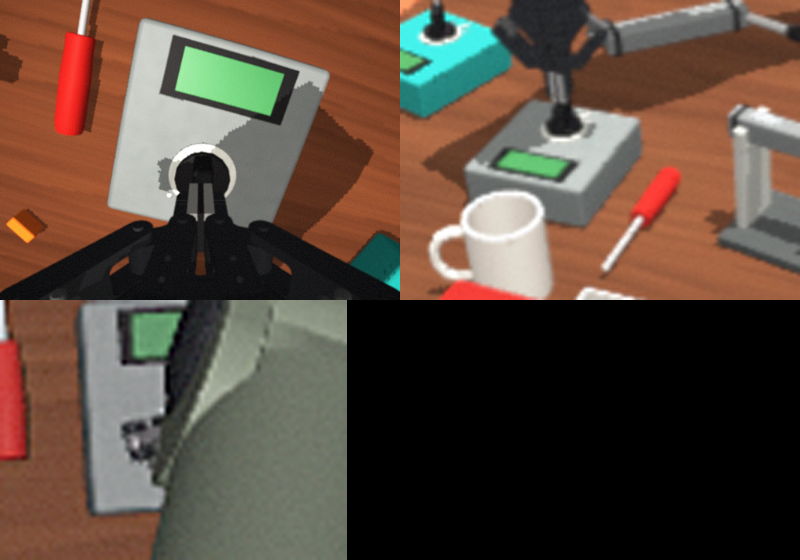

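The wrist view shows the fingers closed at about (203,190) in line with the bar at (205,160), but the reported width is about 0. I need a closer look at the fingers.

```bash
python3 - <<'E'
from h import *
a=load('w1');b=load('s1')
o=np.zeros((600,800,3),np.uint8)
g=lambda i:np.clip(i[:,:,::-1].astype(float)*1.0,0,255)
x=a['img'][170:330,190:350];x=(255*(x/255.)**.5).astype(np.uint8)
o[:,:400]=cv2.resize(x[:,:,::-1],(400,600),interpolation=cv2.INTER_CUBIC)[:, :]
y=b['img'][150:210,160:210];y=(255*(y/255.)**.5).astype(np.uint8)
o[:480,400:]=cv2.resize(y[:,:,::-1],(400,480),interpolation=cv2.INTER_CUBIC)
cv2.imwrite('pics/c2.png',o)
P=cloud(a);np.set_printoptions(suppress=True,precision=3)
for r in (200,215,230,245,260,280):
  print(r,[ (c,P[r,c].round(3).tolist()) for c in range(225,300,8)])
print(tool()[2])
E
```

```text
200 [(225, [0.532, -0.313, 0.054]), (233, [0.533, -0.317, 0.054]), (241, [0.537, -0.321, 0.059]), (249, [0.539, -0.326, 0.063]), (257, [0.541, -0.33, 0.065]), (265, [0.543, -0.334, 0.066]), (273, [0.543, -0.338, 0.062]), (281, [0.541, -0.344, 0.053]), (289, [0.543, -0.348, 0.055]), (297, [0.544, -0.354, 0.051])]
215 [(225, [0.523, -0.315, 0.054]), (233, [0.527, -0.32, 0.062]), (241, [0.529, -0.324, 0.061]), (249, [0.54, -0.326, 0.087]), (257, [0.541, -0.329, 0.088]), (265, [0.542, -0.333, 0.087]), (273, [0.535, -0.341, 0.063]), (281, [0.535, -0.346, 0.061]), (289, [0.536, -0.35, 0.06]), (297, [0.535, -0.356, 0.054])]
230 [(225, [0.517, -0.318, 0.062]), (233, [0.519, -0.322, 0.062]), (241, [0.52, -0.326, 0.063]), (249, [0.534, -0.328, 0.092]), (257, [0.536, -0.331, 0.092]), (265, [0.536, -0.335, 0.091]), (273, [0.525, -0.344, 0.062]), (281, [0.527, -0.348, 0.062]), (289, [0.528, -0.353, 0.062]), (297, [0.526, -0.36, 0.053])]
245 [(225, [0.504, -0.321, 0.054]), (233, [0.529, -0.322, 0.101]), (241, [0.53, -0.325, 0.1]), (249, [0.534, -0.328, 0.107]), (257, [0.536, -0.331, 0.109]), (265,
[... 559 characters left out ...]
49, [nan, nan, nan]), (257, [0.532, -0.332, 0.13]), (265, [0.538, -0.333, 0.137]), (273, [0.54, -0.336, 0.139]), (281, [0.541, -0.338, 0.139]), (289, [0.54, -0.342, 0.137]), (297, [0.492, -0.372, 0.052])]
{'clock': 2.5, 'qpos': array([ 0.55 ,  0.684, -0.117,  1.71 ,  0.108,  0.754, -0.892]), 'qd': array([ 0.   ,  0.   ,  0.001, -0.   , -0.002,  0.001, -0.   ]), 'joint_efforts': array([   0.004, -100.288,    0.319,  -29.547,    0.014,    0.004,
          0.   ]), 'position': array([ 0.525, -0.334,  0.083]), 'tool_rot': array([-3.141,  0.   ,  0.298]), 'force': array([-0.533, -0.378,  0.397]), 'moment': array([ 0.012, -0.001, -0.032]), 'finger_force': 0.0, 'grip_width': 0.00035850707718133146}
```

View pics/c2.png

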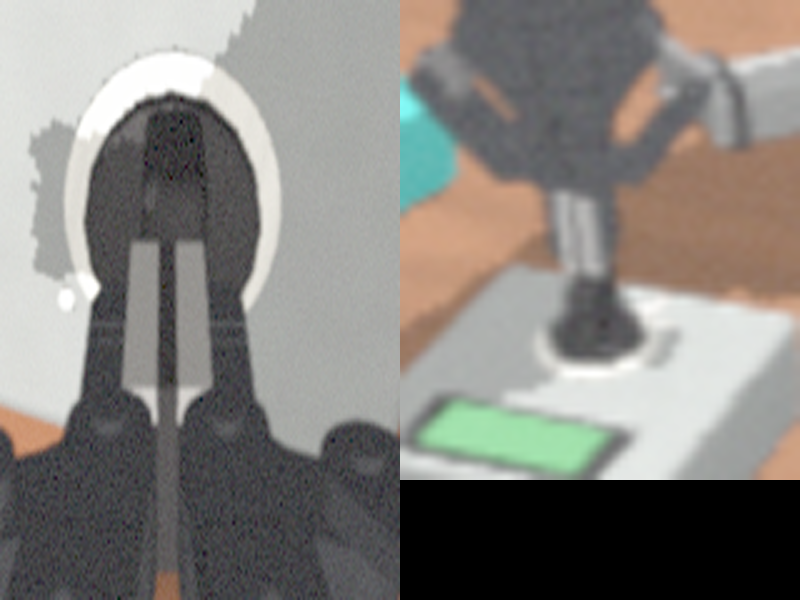

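The pads are shut just above the bar. Their tips are at z ≈ 0.096, about 30 mm higher than the stated geometry implies, and the wrist camera sees the bar top at 0.092 below them. I'll open, go down 22 mm and close again.

```bash
python3 -m inch '[[0,0,0,0,0,0,1],[0,0,0,0,0,0,1],[0,0,0,0,0,0,1],[0,0,0,0,0,0,1],[0,0,0.05,0,0,0,1],[0,0,0.11,0,0,0,1],[0,0,0.11,0,0,0,1]]' 
python3 -m inch '[[0,0,0,0,0,0,0],[0,0,0,0,0,0,0],[0,0,0,0,0,0,0],[0,0,0,0,0,0,0],[0,0,0,0,0,0,0],[0,0,0,0,0,0,0]]' 40
```

```text
clock: 3.38
position: [0.5241, -0.3338, 0.0599]
tool_rot: [-3.14, 0.001, 0.298]
force: [-0.7, -0.9, -0.0]
grip_width: 0.0854
finger_force: 0.0
clock: 4.12
position: [0.5251, -0.3352, 0.0617]
tool_rot: [3.14, -0.001, 0.297]
force: [0.8, -5.1, 1.2]
grip_width: 0.0124
finger_force: 44.3
```

```bash
python3 -m inch '[[0,0,0,0,0,0.08,0],[0,0,0,0,0,0.16,0],[0,0,0,0,0,0.24,0],[0,0,0,0,0,0.33,0],[0,0,0,0,0,0.33,0],[0,0,0,0,0,0.33,0]]' 
python3 -m inch '[[0,0,0,0,0,0,1],[0,0,0,0,0,0,1],[0,0,0,0,0,0,1],[0,0,0,0,0,0,1],[0,0,-0.3,0,0,0,1],[0,0,-0.6,0,0,0,1],[0,0,-0.8,0,0,0,1]]' 
python3 - <<'E'
from h import *
a=grab('wrist','w2');P=cloud(a)
p,R,s=tool();Rr,t=rt(a);c=-Rr.T@t;print(s['position'],s['qpos'],'cam in tool',R.inv().apply(c-p),'cam z in tool',R.inv().apply(Rr[2]))
d=(P-p);L=R.inv().apply(d.reshape(-1,3)).reshape(d.shape)
m=(P[:,:,2]>.075)&(np.linalg.norm(P[:,:,:2]-[.5247,-.3338],axis=2)<.04)&(P[:,:,2]<.097)
q=P[m];print(len(q),cv2.minAreaRect(q[:,:2].astype(np.float32)*1000),q.mean(0))
# fingers: nearest tips
m=(abs(L[:,:,0])<.03)&(abs(L[:,:,1])<.08)&(P[:,:,2]>.12)
q=L[m];print('finger max tool z',np.percentile(q[:,2],[50,90,98,100]),q[q[:,2]>np.percentile(q[:,2],97)].round(3)[::8])
E
```

```text
clock: 4.88
position: [0.5253, -0.3367, 0.0618]
tool_rot: [3.139, -0.003, -0.222]
force: [4.1, -12.7, -4.3]
grip_width: 0.0122
finger_force: 43.5
clock: 5.75
position: [0.5251, -0.3345, 0.2242]
tool_rot: [3.141, -0.002, -0.221]
force: [-0.6, -0.2, -0.9]
grip_width: 0.0853
finger_force: 0.0
[ 0.52651043 -0.33533232  0.22873219] [ 0.44414732  0.50934109  0.04131319  1.60373293 -0.02366103  1.02147681
 -1.29908494] cam in tool [ 0.07504348 -0.00054534 -0.1475405 ] cam z in tool [-0.30091394 -0.00103668  0.95365074]
638 ((522.7907104492188, -336.3075866699219), (12.933890342712402, 39.517189025878906), 77.22169494628906) [ 0.52469744 -0.33695983  0.09068947]
finger max tool z [-0.07576404 -0.04455798 -0.02680954 -0.01800138] [[ 0.01  -0.05  -0.023]
 [ 0.01  -0.046 -0.023]
 [ 0.01  -0.043 -0.023]
 [ 0.01   0.044 -0.023]
 [ 0.01   0.047 -0.023]
 [ 0.01  -0.048 -0.024]
 [ 0.01  -0.044 -0.025]
 [ 0.007  0.042 -0.02 ]
 [ 0.01   0.044 -0.025]
 [ 0.01   0.047 -0.025]
 [ 0.01  -0.048 -0.025]
 [ 0.01  -0.044 -0.025]
 [ 0.008  0.042 -0.021]
 [ 0.01   0.044 -0.025]
 [ 0.01   0.047 -0.026]
 [ 0.01  
[... 2075 characters left out ...]
26]
 [-0.006  0.042 -0.023]
 [-0.004 -0.043 -0.026]
 [-0.006  0.042 -0.022]
 [-0.004 -0.044 -0.027]
 [-0.008  0.042 -0.021]
 [-0.004 -0.043 -0.028]
 [-0.009  0.042 -0.021]
 [-0.004 -0.043 -0.028]
 [-0.008  0.042 -0.022]
 [-0.006 -0.044 -0.027]
 [-0.007  0.042 -0.024]
 [-0.007 -0.043 -0.025]
 [-0.006  0.042 -0.027]
 [-0.009 -0.043 -0.023]
 [-0.007  0.042 -0.027]
 [-0.011 -0.044 -0.021]
 [-0.007 -0.043 -0.028]
 [-0.008  0.042 -0.026]
 [-0.011 -0.044 -0.022]
 [-0.007 -0.044 -0.029]
 [-0.01   0.042 -0.025]
 [-0.01  -0.044 -0.025]
 [-0.007  0.042 -0.029]
 [-0.011  0.043 -0.025]
 [-0.012  0.042 -0.024]
 [-0.012 -0.044 -0.025]
 [-0.012  0.042 -0.025]
 [-0.01   0.043 -0.029]
 [-0.012 -0.044 -0.029]]
```

```bash
python3 - <<'E'
from h import *
plan([.5565,-.0468,.221],down(81.4));print(tool()[0])
E
```

```text
row [-0.1698, -1.4406, 0.0347, 0.0047, -0.0026, -1.0449]
[ 0.52651043 -0.33533232  0.22873219]
```

```bash
python3 -m inch '[[-0.02,-0.2,0,0,0,-0.11,1],[-0.04,-0.4,0,0,0,-0.22,1],[-0.06,-0.6,0,0,0,-0.33,1],[-0.08,-0.8,0,0,0,-0.44,1],[-0.1,-0.95,0,0,0,-0.55,1],[-0.1,-0.95,0,0,0,-0.66,1],[-0.1,-0.95,0,0,0,-0.7,1],[-0.1,-0.95,0,0,0,-0.7,1]]' 
python3 - <<'E'
from h import *
plan([.5565,-.0468,.221],down(81.4))
E
```

```text
clock: 6.8
position: [0.5467, -0.1445, 0.2211]
tool_rot: [-3.141, -0.0, 0.878]
force: [-0.0, 0.1, -0.7]
grip_width: 0.0853
finger_force: 0.0
row [0.4075, -0.274, 0.0007, -0.0002, -0.0001, -0.3452]
```

```bash
python3 -m inch '[[0.1,-0.07,0,0,0,-0.1,1],[0.2,-0.14,0,0,0,-0.2,1],[0.3,-0.2,0,0,0,-0.3,1],[0.4075,-0.274,0,0,0,-0.345,1],[0.4075,-0.274,0,0,0,-0.345,1],[0.4075,-0.274,0,0,0,-0.345,1],[0.4075,-0.274,0,0,0,-0.345,1]]' 
python3 - <<'E'
from h import *
a=grab('wrist','w3');P=cloud(a)
q=P[(abs(P[:,:,2]-.138)<.005)&(abs(P[:,:,0]-.556)<.06)&(abs(P[:,:,1]+.047)<.12)];print(len(q),cv2.minAreaRect(q[:,:2].astype(np.float32)*1000))
plan([.5565,-.0468,.098],down(81.4))
E
```

```text
clock: 7.68
position: [0.5565, -0.0474, 0.2213]
tool_rot: [-3.142, 0.0, 1.419]
force: [0.1, 0.8, 0.6]
grip_width: 0.0853
finger_force: 0.0
5856 ((554.3372802734375, -48.32984161376953), (149.30496215820312, 24.28550148010254), 81.34273529052734)
row [0.0027, -0.0005, 0.6164, -0.0, 0.0002, -0.0009]
```

View pics/w3.png

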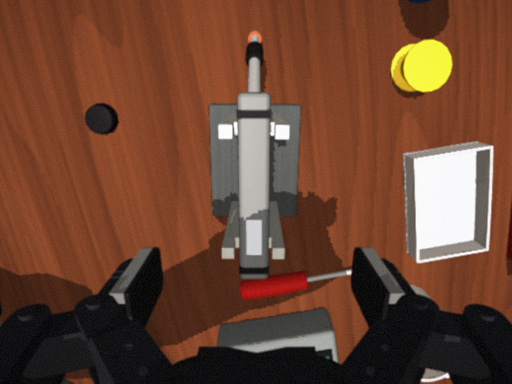

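The wrist view shows the handle centred between the fingers (column ≈ 254) with the forks at rows 130 and 250, so the alignment is good. I'll descend and grip.

```bash
python3 -m inch '[[0,0,0.25,0,0,0,1],[0,0,0.5,0,0,0,1],[0,0,0.61,0,0,0,1],[0,0,0.61,0,0,0,1],[0,0,0.61,0,0,0,0],[0,0,0.61,0,0,0,0],[0,0,0.61,0,0,0,0],[0,0,0.61,0,0,0,0],[0,0,0.61,0,0,0,0],[0,0,0.61,0,0,0,0]]' 80
```

```text
clock: 8.98
position: [0.5568, -0.0469, 0.1001]
tool_rot: [3.141, 0.0, 1.421]
force: [-4.1, -1.0, 10.7]
grip_width: 0.0228
finger_force: 78.4
```

```bash
cat >> h.py <<'E'
n=np.array([-0.04207,-0.69943,0.71346]);n/=np.linalg.norm(n)
ex=np.array([0,0,1])-n[2]*n;ex/=np.linalg.norm(ex);ey=np.cross(n,ex)
M=np.array([.5135,.3367,.1018])
NT=np.array([.1275,0,-.1036])
def probe_target(h):  # probe pose with nose tip h above mount along n, square
    zb=-n; y=ey; X=np.cross(y,zb)   # nose_tip frame axes; y along probe y
    # probe x = rotate nose axis up by 60 deg in the plane
    a=np.radians(60); u=ex  # nose -n ; in-plane perpendicular pointing up-slope
    px=np.cos(a)*zb+np.sin(a)*u; pz=np.cross(px,ey)
    R=Ro.from_matrix(np.c_[px,ey,pz]); o=M+n*h-R.apply(NT); return o,R
def grip(): return pickle.load(open('pics/grip.pkl','rb'))
def tool_for(o,R):
    dp,dR=grip(); Rt=R*dR.inv(); return o-Rt.apply(dp),Rt   # dp: probe origin in tool, dR: tool^-1*probe
def probe_now():
    p,R,s=tool();dp,dR=grip();Rp=R*dR;o=p+R.apply(dp);return o,Rp
def report():
    o,Rp=probe_now();t=o+Rp.apply(NT)-M
    print('tip in mount mm',(1e3*np.array([t@ex,t@ey,t@n])).round(1),'ang',np.arccos(-Rp.apply([.5,0,-.866])@n).round(3),'F',np.round(tool()[2]['force'],2))
E
python3 - <<'E'
from h import *
p,R,s=tool();print(p,s['tool_rot'],s['force'])
Rp=Ro.from_euler('z',81.35,degrees=True);o=np.array([.5555,-.0475,.124])
g=(R.inv().apply(o-p),R.inv()*Rp);pickle.dump(g,open('pics/grip.pkl','wb'));print(g[0])
o,R=probe_target(.06);print(o,R.as_matrix());pt,Rt=tool_for(o,R);print(pt,Rt.as_euler('xyz'))
plan(pt,Rt)
E
python3 -m inch '[[0,0,-0.1,0,0,0,0],[0,0,-0.25,0,0,0,0],[0,0,-0.45,0,0,0,0],[0,0,-0.65,0,0,0,0],[0,0,-0.65,0,0,0,0],[0,0,-0.65,0,0,0,0]]'
```

```text
[ 0.55677871 -0.04685838  0.10011506] [3.14082303e+00 2.40829741e-04 1.42084053e+00] [-4.07200785 -1.02370402 10.7116952 ]
[-0.00083121 -0.00115012 -0.02388564]
[0.50200829 0.14564595 0.21302916] [[ 5.81325483e-02 -9.98195944e-01 -1.50154728e-02]
 [ 9.66476070e-01  6.00404663e-02 -2.49638036e-01]
 [ 2.50089211e-01 -1.38777878e-17  9.68222798e-01]]
[0.50358055 0.15233736 0.19010995] [ 3.14056082 -0.25253143  1.51176816]
row [0.945, -0.4115, -0.4505, 0.0071, 0.1609, -0.0574]
clock: 9.72
position: [0.5562, -0.0469, 0.2288]
tool_rot: [-3.141, 0.0, 1.421]
force: [0.2, -0.8, -2.1]
grip_width: 0.0227
finger_force: 78.8
```

```bash
python3 - <<'E'
from h import *
a=grab('wrist','w4');p,R,s=tool();Rr,t=rt(a);print('cam in tool',R.inv().apply(-Rr.T@t-p),s['force'])
pt,Rt=tool_for(*probe_target(.06));plan(pt,Rt)
E
```

```text
cam in tool [ 0.07548934  0.00056961 -0.1528684 ] [ 0.35034829  0.14923972 -1.64107588]
row [0.9456, -0.4075, 0.1916, 0.0057, 0.1608, -0.0575]
```

```bash
python3 -m inch '[[0.15,-0.07,0,0,0,0,0],[0.35,-0.15,0,0,0.05,-0.02,0],[0.55,-0.24,0.05,0,0.1,-0.04,0],[0.75,-0.32,0.1,0,0.16,-0.057,0],[0.87,-0.37,0.15,0.006,0.161,-0.057,0],[0.945,-0.407,0.19,0.006,0.161,-0.057,0],[0.945,-0.407,0.19,0.006,0.161,-0.057,0],[0.945,-0.407,0.19,0.006,0.161,-0.057,0]]'
python3 - <<'E'
from h import *
a=grab('wrist','w5');b=grab('scene','s5');t_=grab('top','t5');p,R,s=tool();Rr,t=rt(a);print('cam in tool',R.inv().apply(-Rr.T@t-p));report()
o,Rp=probe_now();tip=o+Rp.apply(NT)
c=np.zeros((600,800,3),np.uint8)
for i,(f,x) in enumerate(((a,(0,0)),(b,(400,0)),(t_,(0,300)))):
    im=f['img'][:,:,::-1].copy()
    for q,col in ((tip,(255,0,255)),(M+.032*n,(0,255,255))):
        u=proj(f,q)[0];print(u.round(1));cv2.circle(im,tuple(int(k) for k in u.round()),1,col,-1)
    u=u.astype(int)
    if i==0: im=cv2.resize(im,(400,300))
    else: im=cv2.resize(im[max(u[1]-50,0):u[1]+40,max(u[0]-60,0):u[0]+60],(400,300),interpolation=cv2.INTER_CUBIC)
    c[x[1]:x[1]+300,x[0]:x[0]+400]=im
cv2.imwrite('pics/c5.png',c)
E
```

```text
clock: 10.78
position: [0.5045, 0.1517, 0.1912]
tool_rot: [3.139, -0.253, 1.511]
force: [0.2, 0.1, -1.6]
grip_width: 0.0227
finger_force: 78.7
cam in tool [ 0.0754266   0.00044727 -0.15214704]
tip in mount mm [ 0.6 -1.4 61.4] ang 0.007 F [-0.03  0.19 -2.12]
[254.5   7. ]
[252.7  -5.9]
[385.6 205.1]
[392.1 213. ]
[116.9 185.5]
[112.2 186.2]
```

View pics/c5.png

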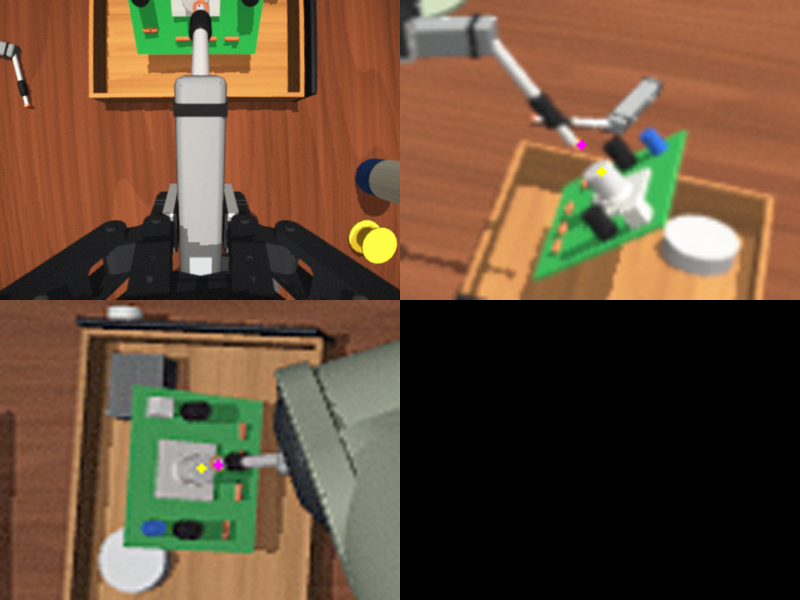

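The wrist, scene and top views all put the predicted tip (magenta) on the real nose, just short of the can. I'll refine the can-top centre from the depth images.

```bash
python3 - <<'E'
from h import *
for tag in('t0','s0','t1','s1'):
    P=cloud(load(tag)).reshape(-1,3);d=P-M;t=np.c_[d@ex,d@ey,d@n]*1e3
    k=(np.hypot(t[:,0],t[:,1])<22)&(t[:,2]>22)&(t[:,2]<45);q=t[k]
    z=np.median(q[np.hypot(q[:,0],q[:,1])<9][:,2]);q=q[abs(q[:,2]-z)<3.5]
    c,r=cv2.minEnclosingCircle(q[:,:2].astype(np.float32))
    k=(abs(t[:,0])<60)&(abs(t[:,1])<60)&(abs(t[:,2])<5)
    print(tag,len(q),'z',z,'mean',q[:,:2].mean(0),'circ',c,r,'board z',np.median(t[k][:,2]))
E
```

```text
t0 46 z 33.728871201312465 mean [ 2.18736867 -0.21340194] circ (1.5592334270477295, 0.5171843767166138) 12.574268341064453 board z 0.8431165986356666
s0 40 z 33.08885510096495 mean [-1.55663859 -2.05014372] circ (-2.645319938659668, -0.233045756816864) 12.916679382324219 board z 2.3448520626194385
t1 49 z 33.126890937583255 mean [ 0.74322401 -0.23565749] circ (1.9732534885406494, 0.8775282502174377) 13.655844688415527 board z 0.5432497611270855
s1 37 z 31.534118461144686 mean [-2.169502   -2.02805845] circ (-3.1313178539276123, 0.23411273956298828) 13.075287818908691 board z 2.2744879039224943
```

```bash
cat >> h.py <<'E'
def avgF(k=8):
    F=[]
    for i in range(k): bot.grab_frame('wrist');F.append(tool()[2]['force'])
    F=np.array(F);return F.mean(0),F.std(0)
E
python3 - <<'E'
from h import *
F,s=avgF();print('base F',F,'along n',F@n,s);np.save('pics/F0.npy',F);report()
for h in(.037,.032,.026):
    plan(*tool_for(*probe_target(h)))
E
```

```text
base F [ 0.0867614   0.31964699 -1.8984456 ] along n -1.5816878217251056 [0.60066735 0.37142209 0.29267653]
tip in mount mm [ 0.9 -0.9 60.9] ang 0.007 F [ 0.72  0.63 -1.68]
row [0.0562, -0.0038, 0.1056, 0.0007, -0.0003, -0.0003]
row [0.0687, -0.0038, 0.1273, 0.0007, -0.0003, -0.0003]
row [0.0837, -0.0039, 0.1533, 0.0007, -0.0003, -0.0003]
```

```bash
python3 -m inch '[[0.015,-0.002,0.03,0,0,0,0],[0.03,-0.004,0.06,0,0,0,0],[0.045,-0.004,0.085,0,0,0,0],[0.0562,-0.004,0.1056,0,0,0,0],[0.0637,-0.004,0.1186,0,0,0,0],[0.0737,-0.004,0.136,0,0,0,0],[0.0737,-0.004,0.136,0,0,0,0],[0.0737,-0.004,0.136,0,0,0,0]]'
python3 - <<'E'
from h import *
F,s=avgF();F0=np.load('pics/F0.npy');print('dF along n',(F-F0)@n,F-F0);report()
E
```

```text
clock: 12.32
position: [0.5048, 0.1732, 0.1687]
tool_rot: [3.14, -0.253, 1.511]
force: [-0.4, -0.8, -0.9]
grip_width: 0.023
finger_force: 78.8
dF along n 1.8205468467705141 [-0.94945172 -1.38834032  1.13468752]
tip in mount mm [ 0.1 -0.1 30. ] ang 0.007 F [-0.83 -1.76 -1.11]
```

```bash
python3 -m inch '[[0.002,0,0.0035,0,0,0,0],[0.002,0,0.0035,0,0,0,0],[0.002,0,0.0035,0,0,0,0],[0.002,0,0.0035,0,0,0,0],[0.002,0,0.0035,0,0,0,0],[0.002,0,0.0035,0,0,0,0],[0.002,0,0.0035,0,0,0,0],[0.002,0,0.0035,0,0,0,0],[0.002,0,0.0035,0,0,0,0],[0.002,0,0.0035,0,0,0,0],[0.002,0,0.0035,0,0,0,0],[0.002,0,0.0035,0,0,0,0],[0.002,0,0.0035,0,0,0,0],[0.002,0,0.0035,0,0,0,0],[0.002,0,0.0035,0,0,0,0],[0.002,0,0.0035,0,0,0,0],[0.002,0,0.0035,0,0,0,0],[0.002,0,0.0035,0,0,0,0],[0.002,0,0.0035,0,0,0,0],[0.002,0,0.0035,0,0,0,0]]'
python3 - <<'E'
from h import *
F,s=avgF(12);F0=np.load('pics/F0.npy');print('dF along n',(F-F0)@n,F-F0);report()
f=grab('scene','s6');g=grab('wrist','w6')
P=cloud(g).reshape(-1,3);d=P-M;t=np.c_[d@ex,d@ey,d@n]*1e3;k=(abs(t[:,0])<60)&(abs(t[:,1])<60)&(abs(t[:,2])<6);print('board z now',np.median(t[k][:,2]),k.sum())
P=cloud(f).reshape(-1,3);d=P-M;t=np.c_[d@ex,d@ey,d@n]*1e3;k=(abs(t[:,0])<60)&(abs(t[:,1])<60)&(abs(t[:,2])<5);print('scene board z now',np.median(t[k][:,2]))
o,Rp=probe_now();tip=o+Rp.apply(NT);u=proj(f,tip)[0].astype(int)
im=f['img'][u[1]-30:u[1]+30,u[0]-40:u[0]+40,::-1]
cv2.imwrite('pics/c6.png',cv2.resize(im,(640,480),interpolation=cv2.INTER_CUBIC))
E
```

```text
clock: 15.22
position: [0.5049, 0.174, 0.1681]
tool_rot: [3.14, -0.253, 1.511]
force: [0.2, -2.2, -0.5]
grip_width: 0.0229
finger_force: 78.8
dF along n 2.2404771541890627 [-0.30098086 -1.94108522  1.2196321 ]
tip in mount mm [ 0.1 -0.1 29.2] ang 0.007 F [-0.58 -1.05  0.51]
board z now 1.3490225322854688 7831
scene board z now 2.168422890227156
```

View pics/c6.png

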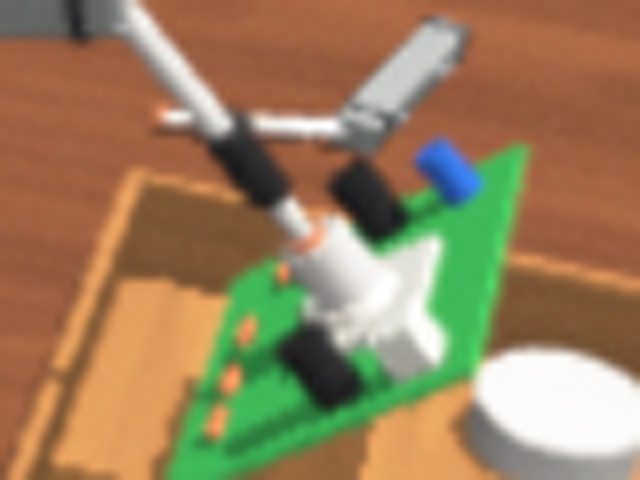

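The nose sits on the can's top face at (310,240) in the crop, the axis lines up, the force is about 2.2 N and the board hasn't moved. It was held for over 3 s. Now I'll retreat along the axis and bring the probe back.

```bash
python3 -m inch '[[-0.02,0,-0.035,0,0,0,0],[-0.05,0,-0.087,0,0,0,0],[-0.1,0,-0.17,0,0,0,0],[-0.1,0,-0.2,0,0,0,0],[-0.1,0,-0.2,0,0,0,0]]'
python3 - <<'E'
from h import *
report();plan([.5567,-.0471,.229],Ro.from_euler('xyz',[3.1412,0.0001,1.4205]))
E
```

```text
clock: 16.55
position: [0.5033, 0.1444, 0.2024]
tool_rot: [3.138, -0.253, 1.511]
force: [0.8, -0.1, -2.1]
grip_width: 0.0225
finger_force: 78.7
tip in mount mm [ 3.1 -0.5 74.4] ang 0.007 F [ 0.77 -0.11 -2.15]
row [-0.8767, 0.3248, -0.3629, -0.0055, -0.1612, 0.057]
```

```bash
python3 -m inch '[[-0.05,0.02,-0.1,0,0,0,0],[-0.2,0.08,-0.2,0,-0.04,0.015,0],[-0.4,0.15,-0.28,0,-0.08,0.03,0],[-0.6,0.23,-0.35,-0.003,-0.12,0.045,0],[-0.75,0.28,-0.363,-0.0055,-0.161,0.057,0],[-0.877,0.325,-0.363,-0.0055,-0.161,0.057,0],[-0.877,0.325,-0.363,-0.0055,-0.161,0.057,0],[-0.877,0.325,-0.363,-0.0055,-0.161,0.057,0]]'
python3 - <<'E'
from h import *
plan([.5567,-.0470,.1015],Ro.from_euler('xyz',[3.1412,0.0001,1.4205]));o,R=probe_now();print(o,R.as_euler('xyz',degrees=True))
a=grab('wrist','w7');P=cloud(a)
q=P[(abs(P[:,:,2]-.138-.128)<.008)&(abs(P[:,:,0]-.556)<.03)&(abs(P[:,:,1]+.02)<.14)];print(len(q),cv2.minAreaRect(q[:,:2].astype(np.float32)*1000),q.mean(0))
A=np.c_[q[:,:2],np.ones(len(q))];print(np.linalg.lstsq(A,q[:,2],rcond=None)[0])
E
```

```text
clock: 17.55
position: [0.5564, -0.046, 0.2281]
tool_rot: [-3.14, -0.001, 1.422]
force: [-0.3, 0.0, -0.3]
grip_width: 0.0226
finger_force: 78.7
row [-0.0049, 0.003, 0.6332, -0.001, -0.0004, 0.0008]
[ 0.55517143 -0.04669879  0.25201806] [ 1.15885343e-01 -4.61109785e-02  8.14043891e+01]
16651 ((561.9732666015625, -28.470081329345703), (109.04658508300781, 49.35514450073242), 69.37106323242188) [ 0.5605755  -0.02115846  0.26554736]
[-0.00296969 -0.00380705  0.26713155]
```

```bash
python3 -m inch '[[-0.005,0.003,0.15,0,0,0,0],[-0.005,0.003,0.3,0,0,0,0],[-0.005,0.003,0.45,0,0,0,0],[-0.005,0.003,0.55,0,0,0,0],[-0.005,0.003,0.6,0,0,0,0],[-0.005,0.003,0.634,0,0,0,0],[-0.005,0.003,0.634,0,0,0,0],[-0.005,0.003,0.634,0,0,0,0]]'
```

```text
clock: 18.6
position: [0.5572, -0.0479, 0.1021]
tool_rot: [-3.142, -0.0, 1.421]
force: [-0.4, 0.8, -1.4]
grip_width: 0.0225
finger_force: 78.8
```

```bash
python3 -m inch '[[0,0,0.005,0,0,0,0],[0,0,0.009,0,0,0,0],[0,0,0.009,0,0,0,0],[0,0,0.009,0,0,0,0]]'
python3 -m inch '[[0,0,0,0,0,0,1],[0,0,0,0,0,0,1],[0,0,0,0,0,0,1],[0,0,0,0,0,0,1],[0,0,0,0,0,0,1],[0,0,-0.2,0,0,0,1],[0,0,-0.45,0,0,0,1],[0,0,-0.7,0,0,0,1],[0,0,-0.7,0,0,0,1],[0,0,-0.7,0,0,0,1]]'
python3 - <<'E'
from h import *
a=grab('wrist','w8');P=cloud(a)
q=P[(abs(P[:,:,2]-.138)<.005)&(abs(P[:,:,0]-.556)<.06)&(abs(P[:,:,1]+.047)<.12)];print(len(q),cv2.minAreaRect(q[:,:2].astype(np.float32)*1000),q.mean(0))
A=np.c_[q[:,:2],np.ones(len(q))];print(np.linalg.lstsq(A,q[:,2],rcond=None)[0])
t=grab('top','t8');P=cloud(t);b=t['img'][:,:,::-1]
m=(P[:,:,2]>.075)&(np.linalg.norm(P[:,:,:2]-[.5247,-.3338],axis=2)<.04);q=P[m];print('dial',cv2.minAreaRect(q[:,:2].astype(np.float32)*1000))
o=np.hstack([cv2.resize(a['img'][:,:,::-1],(400,300)),cv2.resize(b,(400,300))]);cv2.imwrite('pics/c8.png',o)
E
```

```text
clock: 19.1
position: [0.5571, -0.0481, 0.1001]
tool_rot: [-3.141, 0.0, 1.421]
force: [-1.6, -0.5, 5.1]
grip_width: 0.0227
finger_force: 79.8
clock: 20.35
position: [0.5567, -0.0481, 0.2394]
tool_rot: [-3.141, 0.0, 1.421]
force: [-0.3, -0.1, -0.5]
grip_width: 0.0858
finger_force: 0.0
5147 ((557.0154418945312, -50.10369110107422), (148.78878784179688, 24.519062042236328), 81.44918060302734) [ 0.55800289 -0.04360101  0.13752641]
[-0.00036064 -0.00242451  0.13762193]
dial ((524.6607666015625, -333.40557861328125), (13.234384536743164, 38.262081146240234), 77.16232299804688)
```

View pics/c8.png

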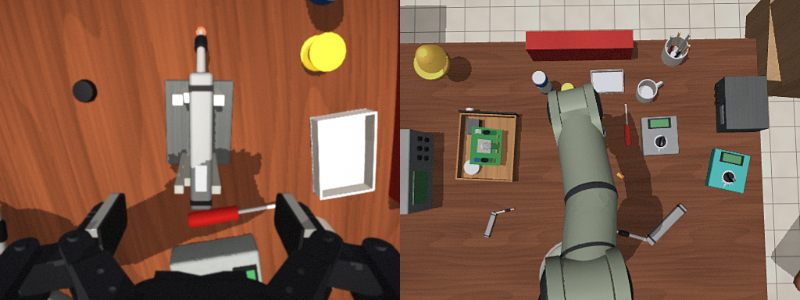

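The wrist view shows the probe level in both forks at (200,140), as it lay at the start. The selector is still on the third click, and the gripper is clear of everything.

```bash
python3 -c "
from workcell import bot
print(bot.job_done())"
```

```text
the job is handed in; nothing more can be done
None
```

I handed the job in at about 20 s: the selector is on the third click, the nose was held on the can at about 2.2 N for over 3 s with no board movement seen, and the probe is back in both forks and released; the hand-in gave no verdict.

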